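# Feed the finned heat sink down the escapement chute

### The arm

A 6-joint arm with a two-finger parallel gripper is mounted at the origin on the work surface. World frame = base frame: x ahead of the robot, y to its left, z up, the work surface at z = 0. Lengths are in m, angles in rad, forces in N, time in s.
With the tool pointing down it reaches from about 0.375 to 0.975 m from the base axis. Payload 3.8 kg.
Tool frame: the origin (TCP) lies midway between the tips of the shut fingers; the grasp point (between the pads) lies 19 mm behind it; z points along the fingers, y is the direction in which the jaws open and shut (so a half turn about z gives the same grasp; the last joint's range is limited). The gripper opens to 85 mm and grips with 20 to 120 N. Pads are 22 mm wide; open, the fingers measure 114 mm over their backs; the gripper's body (76 mm by 85 mm) begins 54 mm behind the grasp point. The pads swing forward as they close: fully open they stand 13 mm farther back than shut.
Start: joints at [-1.276, 0.264, 1.604, -0, 1.274, -0.037], TCP at [0.22, -0.638, 0.231] pointing down, gripper open.
Joint ranges: [-2.63, 2.63], [-0.94, 2.18], [0.31, 2.57], [-1.31, 4.45], [0, 2.66], [-2.55, 2.55]. Speed limits (rad/s): [2.57, 2.57, 3.14, 3.14, 3.14, 3.14].

### API

Orientations are given as a rotation vector (axis times angle).
In Python, from workcell import bot gives the robot as it stands. The module is installed in compiled form; this text tells all that it offers.
- The arm moves only by the tool move_arm, never from a script. Its argument "steps" is a list of rows, each a list of 5 numbers: the shift along the tool's x, y, z in mm, then the turn about the tool's z in degrees, then the opening in per cent of the stroke, from 0 (shut) to 100 (fully open). In form: [[tx, ty, tz, turn, claw], ...]. A call has 1 to 20 rows; each row is the pose to reach, as a shift and turn from the pose commanded when the call began, along the tool's axes at that moment; what a row does not reach only later rows make up. A row lasts 1/10 s, in which the tool goes at most 50 mm and 8.59 degrees, less where a joint would pass 70% of its speed; a pose out of reach is approached as far as the arm can. A call with a gripper value outside its range is refused whole. The fingers move at their own pace and stop on an object; "newtons" is the grip in N (left out, the last holds). Time passes only in rows, so rows that repeat a pose let the fingers close. It gives the time, the measured TCP pose, the force and the opening at its end, in the units of the state.
- bot.read_state(): the state, without advancing time (a new reading comes with each control period).
- bot.read_camera(name): name is "scene" or "top"; returns a dict with "pixels" (480x640x3 uint8, red, green, blue), "depth" (480x640 float32, m along the optical axis (not along the pixel's ray), 0 where there is no reading), "fovy" (degrees; the focal length in pixels is half the picture's height over the tangent of half this angle, whatever the lens; pixels are square), "cx", "cy" (the principal point, pixels), "xyz" and "attitude" of the camera in the world. Camera axes: x right, y up, looking along -z (the intrinsics and any distortion apply to the point x, -y, -z); pixel columns grow to the right and rows downward; lengths in m; the calibration is good to about 2 mm. A picture is of the moment at which its call begins.
- bot.finish_job(): hands the job in, once; it reports no verdict.
The state is a dict: "time": time; "q": joint angles; "joint_vel": joint speeds; "joint_torque": joint torques, N m; "tool_pos": TCP position; "tcp_rot": TCP orientation; "wrist_force": force on the tool from outside, world axes, zero at the start; "torque": the same for the moment, N m; "width": opening from 0.0 (shut) to 1.0 (fully open).
Only numpy, scipy, OpenCV 4.12 (cv2) and the standard library are available. Lean on these libraries where they do the work, as an engineer would, in place of code of your own. Each camera call takes 0.05 s, during which the arm holds its last target.

### The job

In one of the two lanes of the sloped feed chute a round finned heat sink has got stuck part-way down. Push it down its lane, without lifting it out, until it rests against the escapement stop at the low end, standing flat on the lane floor. Leave the smooth round lamp cap in the other lane where it is.

Things in the scene. Friction and masses are not known exactly. Their poses are not given: they have to be found in the camera images.
- sink_center (a point): Centre (half-way up, on the axis) of the finned heat sink: upright aluminium cylinder, 50 mm diameter, 34 mm tall, radial fins, about 90 g. It stands in one chute lane, 140 to 210 mm uphill of the stop, held by friction. Its z is the cylinder axis, square to the lane floor. Finned heat sinks elsewhere on the bench and in cartons are not part of the job.
- cap_center (a point): Centre (half-way up, on the axis) of the smooth lamp cap: upright aluminium cup, 50 mm outside diameter, 34 mm tall like the heat sink, but with a smooth side and a hollow top; loose in the other lane, held by friction.
- chute: Fixed metal chute, two parallel lanes sloping down 10 degrees, roughly to the robot's right. Origin: on the lane floor at the stops' uphill face, midway between the lanes, 48 mm above the table. x points downhill along the floor, y across, z square to the floor. Lane centres at y = +33 and -33 mm, lanes 58 mm wide, walls 16 mm high. Floor from x = -270 mm (open end) to +45 mm.
- stop (a point): Middle of the two escapement stops, same point and axes as the chute's origin. In each lane a fixed dark blade, 44 mm wide, 27 mm high, has its uphill face at x = 0; a heat sink touching it has its centre at x = -25, z = 17 mm. Hub and cross shaft behind it (x = 3 to 19 mm) reach 36 mm above the floor; black boxes outside the lanes (x = -5 to 29 mm) reach 41 mm.
Things that resemble listed ones, but are neither listed nor needed, are in the scene too. Leave any yellow look-alike of the part that bears sink_center alone.

How it is judged:
By the outcome, as a careful person would: the job done as asked, in the order asked, and still so for the second after the job is handed in, with the robot touching nothing.
It also fails if it takes over 34 s, if anything falls off the work surface, if the arm or the gripper's body presses on something with over 40 N, if the wrist force passes 120 N, or if a joint passes its speed limit or range.

## Working session

There is one attempt and no reset: what is moved stays moved. The work goes in short steps, Python scripts to look and compute and a tool call to move; the robot and the scene stay as the last step left them, time stands still between calls to the robot, and variables do not carry over. Pictures are saved under pics/ and viewed, and the job is handed in when it is done.

Besides the shell and the picture viewer there is one more tool, called after ">>>" in YAML: its name, and indented under it one key for each argument. move_arm: Moves the arm, as the interface text tells. Its arguments: {"type":"object","properties":{"steps":{"type":"array","items":{"type":"array","items":{"type":"number"}}},"newtons":{"type":"number"}},"required":["steps"]}

```bash
mkdir -p pics
python3 - <<'E'
from workcell import bot
import cv2,numpy as np,pickle
s=bot.read_state();print(s)
for n in("scene","top"):
    c=bot.read_camera(n);pickle.dump(c,open(n+"0.pkl","wb"))
    cv2.imwrite(f"pics/{n}0.png",c["pixels"][:,:,::-1])
    print(n,{k:v for k,v in c.items() if k not in("pixels","depth")},(c["depth"]>0).mean())
E
```

```text
{'time': 0.0, 'q': array([-1.27590913e+00,  2.64752705e-01,  1.60540421e+00, -1.61691347e-05,
        1.27367924e+00, -3.68837175e-02]), 'joint_vel': array([-0.00108991, -0.00030169, -0.00118089, -0.00038724,  0.00128864,
        0.00016579]), 'joint_torque': array([-1.09652483e-03, -5.15115595e+01, -3.67315829e+01, -2.06398513e-04,
        1.28416266e-02,  2.29273257e-05]), 'tool_pos': array([ 0.21964807, -0.63748098,  0.22994601]), 'tcp_rot': array([-3.09627291e+00, -5.18397970e-01,  4.77090753e-04]), 'wrist_force': array([ 0.04999638, -0.04141323, -0.43089302]), 'torque': array([-0.0003384 ,  0.02304687, -0.02883378]), 'width': 0.9996203617221217}
scene {'fovy': 55.74488037426757, 'cx': 320.3441936782916, 'cy': 232.4747119876385, 'xyz': array([ 1.09541973, -0.19757666,  0.44976964]), 'attitude': array([0.91794635, 0.51953834, 0.97862242])} 0.9960546875
top {'fovy': 57.947216455229906, 'cx': 316.60455707878907, 'cy': 238.92124894143717, 'xyz': array([0.51861424, 0.06801853, 0.75517856]), 'attitude': array([ 0.07897611, -0.08819713, -1.57511175])} 0.9960091145833333
```

View pics/scene0.png

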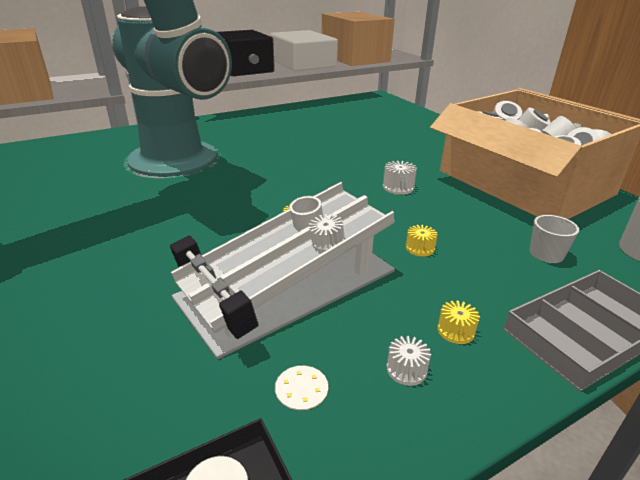

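View pics/top0.png

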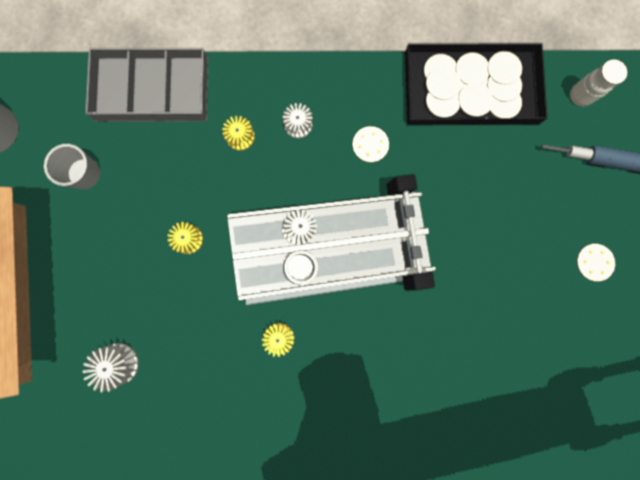

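```bash
cat > h.py <<'E'
import cv2,numpy as np,pickle
from scipy.spatial.transform import Rotation as R
def K(c):
    f=240/np.tan(np.radians(c["fovy"]/2)); return f
def cloud(c):
    f=K(c);v,u=np.mgrid[0:480,0:640];d=c["depth"]
    P=np.stack([(u-c["cx"])/f*d,-(v-c["cy"])/f*d,-d],-1)
    return P@R.from_rotvec(c["attitude"]).as_matrix().T+c["xyz"]
def proj(c,X):
    p=(np.atleast_2d(X)-c["xyz"])@R.from_rotvec(c["attitude"]).as_matrix()
    f=K(c);return np.stack([c["cx"]+f*p[:,0]/-p[:,2],c["cy"]-f*p[:,1]/-p[:,2]],-1)
E
python3 - <<'E'
from h import *
c=pickle.load(open("top0.pkl","rb"));P=cloud(c)
np.set_printoptions(precision=4,suppress=True)
for (u,v) in [(300,380),(500,300),(300,227),(300,268),(345,222),(370,220),(270,235),(345,262),(380,258),(262,271)]:
    print(u,v,P[v-1:v+2,u-1:u+2].reshape(-1,3).mean(0))
im=c["pixels"][160:320,215:455,::-1]
cv2.imwrite("pics/z0.png",cv2.resize(im,None,fx=3.3,fy=3.3,interpolation=cv2.INTER_CUBIC))
s=pickle.load(open("scene0.pkl","rb"));
im=s["pixels"][170:370,160:410,::-1]
cv2.imwrite("pics/z1.png",cv2.resize(im,None,fx=3,fy=3,interpolation=cv2.INTER_CUBIC))
E
```

```text
300 380 [0.3593 0.0929 0.0004]
500 300 [ 0.4911 -0.2533 -0.    ]
300 227 [0.6057 0.0888 0.1096]
300 268 [0.5452 0.0898 0.0833]
345 222 [0.6196 0.0178 0.0638]
370 220 [ 0.6237 -0.0235  0.0566]
270 235 [0.5967 0.1363 0.0852]
345 262 [0.555  0.0188 0.0653]
380 258 [ 0.5617 -0.0386  0.0556]
262 271 [0.5408 0.1479 0.0887]
```

View pics/z0.png

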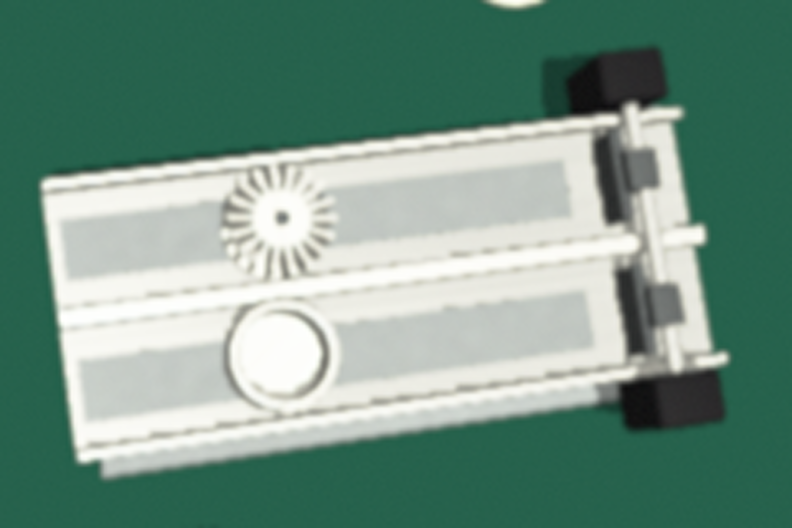

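View pics/z1.png

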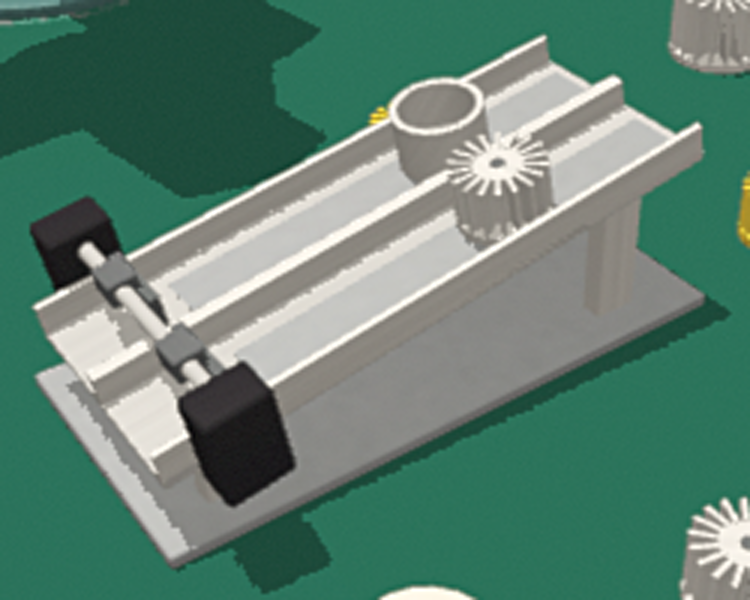

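```bash
cat >> h.py <<'E'
def chuteR(th): # th: world heading of downhill horizontal
    return (R.from_euler('z',th)*R.from_euler('y',10,degrees=True)).as_matrix()
E
python3 - <<'E'
from h import *
from scipy.optimize import least_squares
np.set_printoptions(precision=4,suppress=True)
c=pickle.load(open("top0.pkl","rb"));P=cloud(c)
# floor plane from patch pixels
reg=np.zeros((480,640),bool);reg[170:310,225:440]=1
# initial frame: floor pts 
d=np.array([0.6237-0.6196,-0.0235-0.0178]);th=np.arctan2(d[1],d[0]);O=np.array([.59,-.085,.048])
for it in range(6):
    M=chuteR(th);Q=(P-O)@M
    fl=reg&(abs(Q[...,2])<.006)&(Q[...,0]>-.25)&(Q[...,0]<-.02)&(abs(abs(Q[...,1])-.033)<.02)
    A=P[fl];n=np.linalg.svd(A-A.mean(0),full_matrices=0)[2][2];n*=np.sign(n[2])
    O=O+[0,0,0]
    w=reg&(abs(Q[...,2]-.016)<.005)&(abs(Q[...,1])<.012)&(Q[...,0]>-.25)&(Q[...,0]<-.03)
    B=Q[w];k=np.polyfit(B[:,0],B[:,1],1)
    th+=k[0];O=O+M@[0,k[1],0]
    e=reg&(abs(Q[...,2])<.02)&(abs(Q[...,1])<.06)&(Q[...,0]<-.2)
    # open end: min x per y-bin
    ys=np.linspace(-.055,.055,23);xm=[Q[e][abs(Q[e][:,1]-y)<.0025][:,0].min() for y in ys]
    O=O+M@[np.median(xm)+.270,0,0]
    print(O,np.degrees(th),n,np.degrees(np.arccos(n[2])),np.median(Q[fl][:,2]),w.sum())
    O[2]+=0
M=chuteR(th);Q=(P-O)@M
print("yaw from normal",np.degrees(np.arctan2(n[1],n[0])))
pickle.dump((O,th),open("ch.pkl","wb"))
for s,nm in((1,"sink"),(-1,"cap")):
    t=reg&(abs(Q[...,1]-s*.033)<.027)&(Q[...,2]>.026)&(Q[...,2]<.045)&(Q[...,0]<-.06)
    B=Q[t];print(nm,B.min(0),B.max(0),(B.min(0)+B.max(0))/2,np.median(B[:,2]),t.sum())
b=reg&(abs(abs(Q[...,1])-.033)<.02)&(Q[...,2]>.02)&(Q[...,2]<.03)&(Q[...,0]>-.02)&(Q[...,0]<.01)
print("blade",Q[b].min(0),Q[b].max(0),np.median(Q[b],0))
im=c["pixels"][:,:,::-1].copy()
for y in(-.062,-.033,0,.033,.062):
    for x in np.arange(-.27,.03,.03):
        u=proj(c,O+M@[x,y,0 if abs(y)==.033 else .016])[0];cv2.circle(im,tuple(np.int32(u.round())),1,(0,0,255),-1)
cv2.imwrite("pics/z2.png",cv2.resize(im[160:320,215:455],None,fx=3.3,fy=3.3))
E
```

```text
[ 0.6003 -0.0721  0.0501] -81.9440508791109 [ 0.0288 -0.1771  0.9838] 10.333515066281329 -0.0014104379334418794 694
[ 0.6003 -0.0718  0.0501] -81.80613078244657 [ 0.0332 -0.1748  0.9841] 10.246513241076682 -0.0014405306085994523 737
[ 0.6003 -0.0717  0.0501] -81.79552042581903 [ 0.0329 -0.1748  0.9841] 10.243742638974865 -0.0014388233221480807 737
[ 0.6003 -0.0717  0.0502] -81.79533742290019 [ 0.0329 -0.1748  0.9841] 10.24325095621873 -0.0014386486124991341 737
[ 0.6003 -0.0717  0.0502] -81.79883767862282 [ 0.0329 -0.1748  0.9841] 10.24325095621873 -0.0014386354345350132 738
[ 0.6003 -0.0717  0.0502] -81.7988980240145 [ 0.0329 -0.1748  0.9841] 10.24325095621873 -0.0014388875332429752 738
yaw from normal -79.33434299525409
sink [-0.1902  0.0066  0.026 ] [-0.1413  0.0557  0.0346] [-0.1658  0.0312  0.0303] 0.03105352622341555 514
cap [-0.198  -0.0553  0.0261] [-0.1489 -0.0063  0.0355] [-0.1734 -0.0308  0.0308] 0.031606843400736634 284
blade [-0.0012 -0.0528  0.0201] [0.0099 0.0526 0.03  ] [ 0.0021 -0.0137  0.0255]
```

View pics/z2.png

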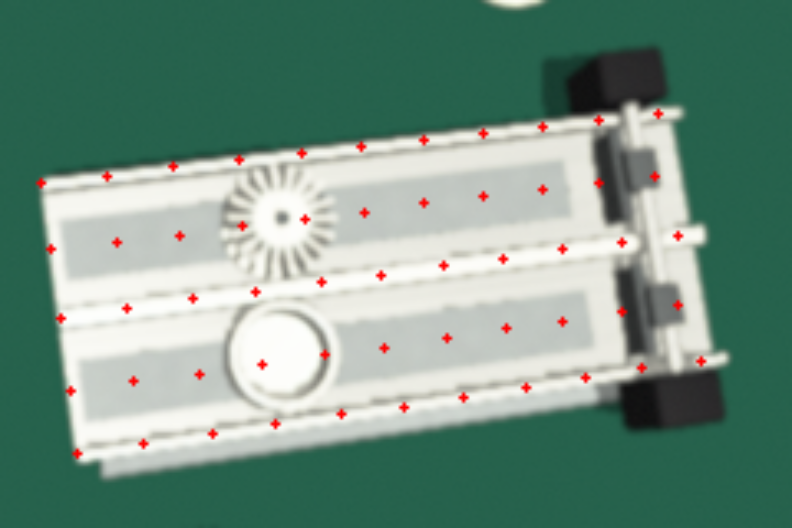

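```bash
cat > plan.py <<'E'
from h import *
from workcell import bot
O=np.array([.600,-.0717,.0485]);th=np.radians(-81.8);M=chuteR(th)
def tgt(x,y,h): # vertical height h above the floor, world point
    p=O+M@[x,y,0];return p+[0,0,h]
s=bot.read_state();T=R.from_rotvec(s["tcp_rot"]).as_matrix()
def rel(x,y,h): return np.round((T.T@(tgt(x,y,h)-s["tool_pos"]))*1000,1)
np.set_printoptions(precision=4,suppress=True)
print("t",s["time"],"tcp",s["tool_pos"],"in chute mm",((s["tool_pos"]-O)@M*1000).round(1),"F",s["wrist_force"],"w",s["width"],"xhead",np.degrees(np.arctan2(T[1,0],T[0,0])), "q6",s["q"][5])
E
python3 - <<'E'
from plan import *
for a in [(-.228,.0325,.12),(-.228,.0325,.01),(-.205,.0325,.01),(-.061,.0325,.01)]:print(a,tgt(*a),rel(*a))
E
```

```text
t 0.1 tcp [ 0.2197 -0.6376  0.2301] in chute mm [ 466.6 -457.1  266.7] F [-0.3606 -0.2452  0.8507] w 0.9997070272616688 xhead 19.010731897309775 q6 -0.03689576452663126
(-0.228, 0.0325, 0.12) [0.6001 0.1552 0.2081] [ 617.9 -625.5   23.3]
(-0.228, 0.0325, 0.01) [0.6001 0.1552 0.0981] [ 617.9 -625.3  133.3]
(-0.205, 0.0325, 0.01) [0.6034 0.1328 0.0941] [ 613.6 -603.   137.3]
(-0.061, 0.0325, 0.01) [ 0.6236 -0.0076  0.0691] [ 587.  -463.7  162. ]
```

>>> move_arm:
  steps:
    - [20, -20, 0, -5, 50]
    - [50, -50, 0, -10, 0]
    - [85, -85, 0, -16, 0]
    - [120, -120, 0, -22, 0]
    - [155, -155, 0, -28, 0]
    - [190, -190, 0, -34, 0]
    - [225, -225, 0, -40, 0]
    - [260, -262, 0, -46, 0]
    - [295, -297, 0, -52, 0]
    - [330, -332, 0, -58, 0]
    - [365, -367, 0, -64, 0]
    - [400, -403, 0, -70, 0]
    - [435, -438, 0, -75, 0]
    - [470, -474, 0, -79, 0]
    - [505, -510, 0, -79, 0]
    - [540, -545, 0, -79, 0]
    - [570, -577, 0, -79, 0]
    - [595, -602, 0, -79, 0]
    - [610, -618, 0, -79, 0]
    - [618, -625, 0, -79, 0]

```text
time: 2.1
tool_pos: [0.6007, 0.1556, 0.2306]
tcp_rot: [-2.058, -2.373, 0.002]
wrist_force: [0.2, 0.3, 0.9]
width: 0.0
```

Run:
```python
from plan import *
for a in [(-.228,.0325,.12),(-.228,.0325,.01),(-.205,.0325,.01),(-.061,.0325,.01)]:print(a,tgt(*a),rel(*a))
```

```text
t 2.1 tcp [0.6007 0.1556 0.2306] in chute mm [-253.1   33.1  140.3] F [0.1636 0.2827 0.9286] w 0.00037409564302830033 xhead 98.11704963553395 q6 0.0716449809495047
(-0.228, 0.0325, 0.12) [0.6001 0.1552 0.2081] [-0.3 -0.6 22.5]
(-0.228, 0.0325, 0.01) [0.6001 0.1552 0.0981] [ -0.3  -0.4 132.5]
(-0.205, 0.0325, 0.01) [0.6034 0.1328 0.0941] [-23.   -0.4 136.5]
(-0.061, 0.0325, 0.01) [ 0.6236 -0.0076  0.0691] [-164.8   -0.1  161.5]
```

>>> move_arm:
  steps:
    - [0, 0, 20, 0, 0]
    - [0, 0, 45, 0, 0]
    - [0, 0, 70, 0, 0]
    - [0, 0, 90, 0, 0]
    - [0, 0, 105, 0, 0]
    - [0, 0, 117, 0, 0]
    - [0, 0, 126, 0, 0]
    - [0, 0, 130, 0, 0]
    - [0, 0, 132, 0, 0]
    - [0, 0, 132, 0, 0]

```text
time: 3.1
tool_pos: [0.601, 0.1541, 0.0998]
tcp_rot: [2.06, 2.371, 0.001]
wrist_force: [0.5, -0.0, -0.3]
width: 0.002
```

Run:
```python
from plan import *
for a in [(-.205,.0325,.01),(-.061,.0325,.01)]:print(a,tgt(*a),rel(*a))
for n in("scene","top"):
    c=bot.read_camera(n);cv2.imwrite(f"pics/{n}1.png",c["pixels"][:,:,::-1])
```

```text
t 3.1 tcp [0.601  0.1541 0.0998] in chute mm [-228.9   33.2   11.7] F [ 0.5458 -0.0037 -0.2585] w 0.001679847192779957 xhead 98.01511953021662 q6 0.07103952995060286
(-0.205, 0.0325, 0.01) [0.6034 0.1328 0.0941] [-21.5  -0.6   5.7]
(-0.061, 0.0325, 0.01) [ 0.6236 -0.0076  0.0691] [-163.3   -0.2   30.7]
```

View pics/scene1.png

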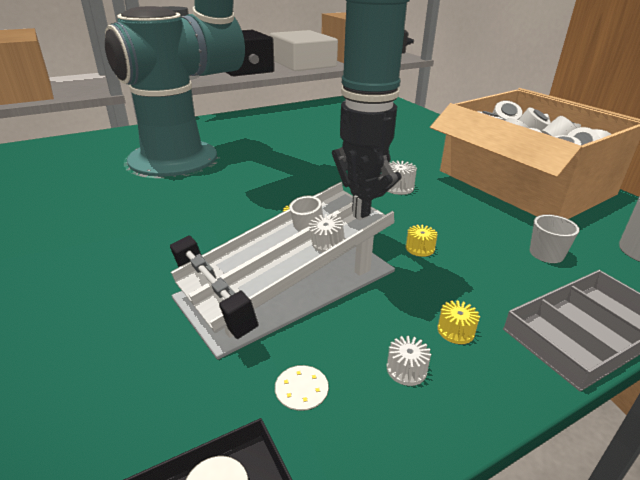

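The shut fingers (about pixel 362,205) stand in the far lane, uphill of the sink (325,232). The cap (305,212) is untouched. Next is the push along the slope.

>>> move_arm:
  steps:
    - [-4, 0, 1, 0, 0]
    - [-9, 0, 2.5, 0, 0]
    - [-14, 0, 3.5, 0, 0]
    - [-19, 0, 4.5, 0, 0]
    - [-24, 0, 5.2, 0, 0]
    - [-29, 0, 6.1, 0, 0]
    - [-34, 0, 7, 0, 0]
    - [-40, 0, 8, 0, 0]
    - [-46, 0, 9.1, 0, 0]
    - [-52, 0, 10.2, 0, 0]
    - [-58, 0, 11.2, 0, 0]
    - [-64, 0, 12.3, 0, 0]
    - [-70, 0, 13.3, 0, 0]
    - [-76, 0, 14.4, 0, 0]
    - [-82, 0, 15.5, 0, 0]
    - [-88, 0, 16.5, 0, 0]
    - [-94, 0, 17.6, 0, 0]
    - [-98, 0, 18.3, 0, 0]
    - [-100, 0, 18.6, 0, 0]
    - [-100, 0, 18.6, 0, 0]

```text
time: 5.2
tool_pos: [0.6145, 0.0547, 0.0806]
tcp_rot: [-2.061, -2.371, 0.0]
wrist_force: [0.1, 0.4, 0.1]
width: -0.001
```

Run:
```python
from plan import *
for a in [(-.08,.0325,.01),(-.061,.0325,.01)]:print(a,tgt(*a),rel(*a))
for n in("scene","top"):
    c=bot.read_camera(n);cv2.imwrite(f"pics/{n}2.png",c["pixels"][:,:,::-1])
    if n=="scene": cv2.imwrite("pics/z3.png",cv2.resize(c["pixels"][150:370,150:420,::-1],None,fx=2.7,fy=2.7))
```

```text
t 5.2 tcp [0.6145 0.0547 0.0806] in chute mm [-126.7   32.4   10.3] F [0.1117 0.3826 0.066 ] w -0.0005385546075071866 xhead 97.9910840479669 q6 -0.09098611991460549
(-0.08, 0.0325, 0.01) [0.6209 0.0109 0.0724] [-44.2   0.3   8.2]
(-0.061, 0.0325, 0.01) [ 0.6236 -0.0076  0.0691] [-62.9   0.4  11.5]
```

View pics/z3.png

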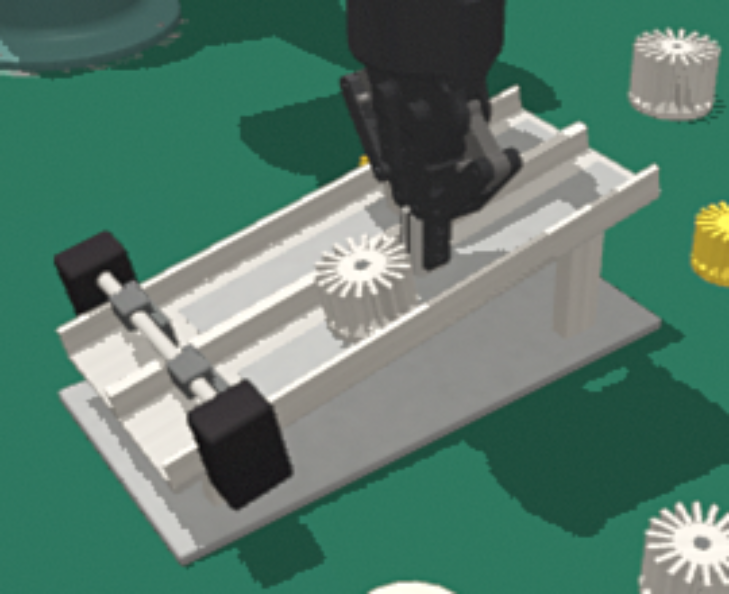

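The sink (zoomed view 362,285) moves ahead of the fingers, upright. I'll push on, slowly near the stop.

>>> move_arm:
  steps:
    - [-4, 0, 0.8, 0, 0]
    - [-9, 0, 1.7, 0, 0]
    - [-14, 0, 2.5, 0, 0]
    - [-19, 0, 3.4, 0, 0]
    - [-24, 0, 4.3, 0, 0]
    - [-29, 0, 5.2, 0, 0]
    - [-34, 0, 6.1, 0, 0]
    - [-39, 0, 7, 0, 0]
    - [-43, 0, 7.7, 0, 0]
    - [-47, 0, 8.4, 0, 0]
    - [-50, 0, 9, 0, 0]
    - [-52, 0, 9.4, 0, 0]
    - [-54, 0, 9.7, 0, 0]
    - [-56, 0, 10.1, 0, 0]
    - [-57, 0, 10.3, 0, 0]
    - [-57, 0, 10.3, 0, 0]

```text
time: 6.9
tool_pos: [0.6225, -0.0015, 0.0703]
tcp_rot: [2.061, 2.371, -0.0]
wrist_force: [-1.4, 0.5, 0.4]
width: 0.001
```

Run:
```python
from plan import *
print(rel(-.061,.0325,.01))
c=bot.read_camera("scene");cv2.imwrite("pics/z4.png",cv2.resize(c["pixels"][150:370,150:420,::-1],None,fx=2.7,fy=2.7))
c=bot.read_camera("top");cv2.imwrite("pics/z5.png",cv2.resize(c["pixels"][160:320,215:455,::-1],None,fx=3.3,fy=3.3))
```

```text
t 6.9 tcp [ 0.6225 -0.0015  0.0703] in chute mm [-69.   32.2  10. ] F [-1.408   0.4507  0.36  ] w 0.0009151165151720447 xhead 98.00681548890944 q6 -0.18214252744921663
[-6.2  0.3  1.3]
```

View pics/z4.png

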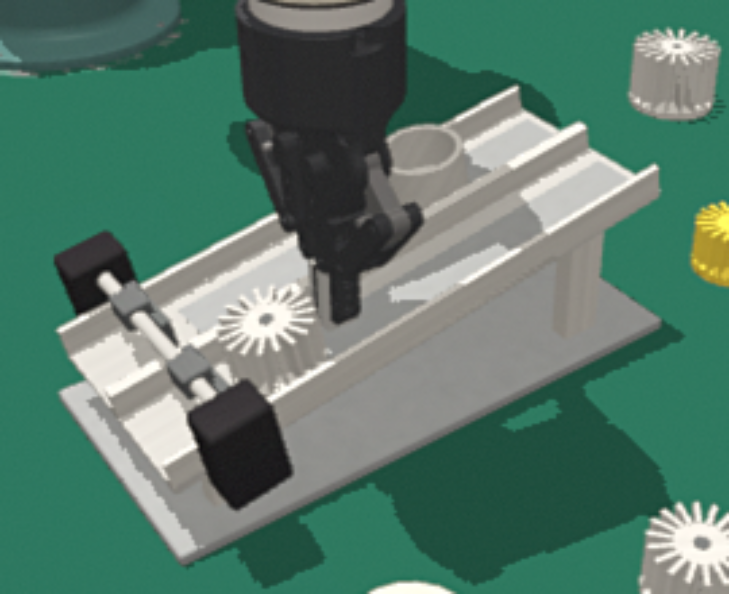

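View pics/z5.png

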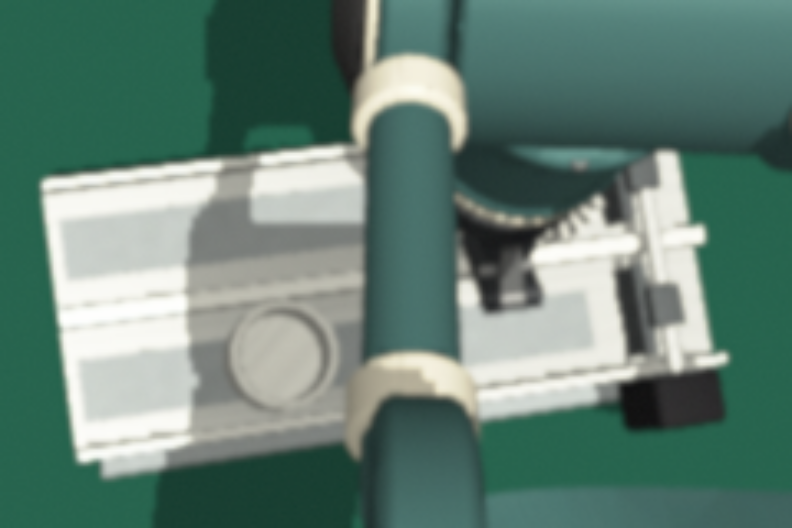

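The sink is close to the stop, and the cap hasn't moved. I'll finish in small steps and watch the force.

>>> move_arm:
  steps:
    - [-2, 0, 0.3, 0, 0]
    - [-3.5, 0, 0.6, 0, 0]
    - [-5, 0, 0.9, 0, 0]
    - [-6, 0, 1, 0, 0]
    - [-6, 0, 1, 0, 0]

```text
time: 7.5
tool_pos: [0.6233, -0.0076, 0.0693]
tcp_rot: [-2.061, -2.371, 0.0]
wrist_force: [-0.3, -1.0, 0.1]
width: -0.001
```

>>> move_arm:
  steps:
    - [-0.5, 0, 0.1, 0, 0]
    - [-1, 0, 0.2, 0, 0]
    - [-1.5, 0, 0.3, 0, 0]
    - [-2, 0, 0.4, 0, 0]
    - [-2, 0, 0.4, 0, 0]

```text
time: 8.0
tool_pos: [0.6236, -0.0094, 0.069]
tcp_rot: [2.061, 2.371, 0.0]
wrist_force: [0.5, 0.5, 0.2]
width: 0.002
```

Run:
```python
from plan import *
c=bot.read_camera("scene");cv2.imwrite("pics/z6.png",cv2.resize(c["pixels"][220:340,170:310,::-1],None,fx=5,fy=5,interpolation=cv2.INTER_CUBIC))
P=cloud(c);Q=(P-O)@M
b=(abs(Q[...,1]-.033)<.03)&(Q[...,2]>.030)&(Q[...,2]<.037)&(Q[...,0]>-.09)&(Q[...,0]<.002)&(c["pixels"].min(-1)>140)
print(b.sum(),np.percentile(Q[b],[1,50,99],axis=0))
```

```text
t 8.0 tcp [ 0.6236 -0.0094  0.069 ] in chute mm [-61.   32.3  10.1] F [0.5089 0.5291 0.2333] w 0.0019839607018251673 xhead 98.0077685070823 q6 -0.19477227540060654
436 [[-0.0492  0.0093  0.03  ]
 [-0.0259  0.0317  0.0313]
 [-0.0028  0.0531  0.033 ]]
```

View pics/z6.png

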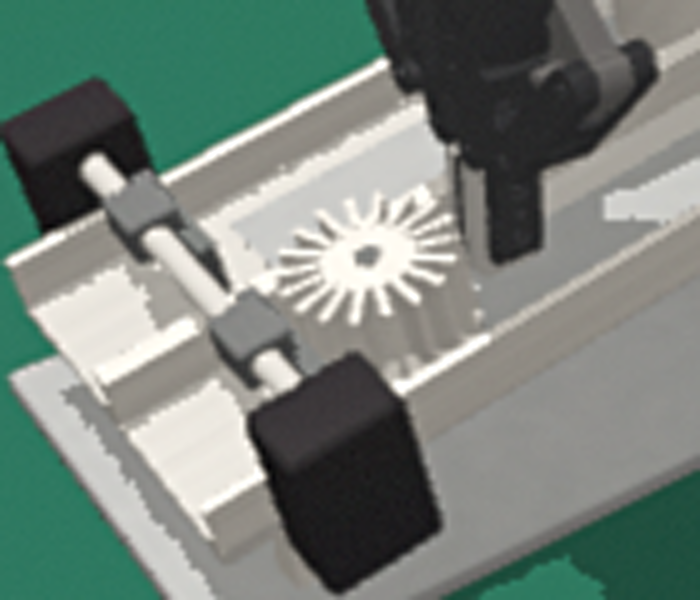

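Centre is at x about -26 mm, with no contact force yet. I'll continue until the force rises.

>>> move_arm:
  steps:
    - [-0.5, 0, 0.1, 0, 0]
    - [-1, 0, 0.2, 0, 0]
    - [-1.5, 0, 0.3, 0, 0]
    - [-1.5, 0, 0.3, 0, 0]

```text
time: 8.45
tool_pos: [0.6238, -0.0106, 0.0687]
tcp_rot: [-2.061, -2.371, -0.001]
wrist_force: [0.5, 1.7, 1.0]
width: -0.0
```

>>> move_arm:
  steps:
    - [-0.5, 0, 0.1, 0, 0]
    - [-1, 0, 0.2, 0, 0]
    - [-1, 0, 0.2, 0, 0]
    - [-1, 0, 0.2, 0, 0]

```text
time: 8.85
tool_pos: [0.6238, -0.0108, 0.0687]
tcp_rot: [-2.06, -2.37, -0.002]
wrist_force: [-1.3, 5.6, 2.1]
width: 0.003
```

The force rose to about 6 N and the tool stalled, so the sink is against the stop. I'll back off uphill, then lift and leave.

>>> move_arm:
  steps:
    - [1, 0, -0.2, 0, 0]
    - [3, 0, -0.5, 0, 0]
    - [7, 0, -1.5, 0, 0]
    - [14, 0, -3, 0, 0]
    - [20, 0, -6, 0, 0]
    - [24, 0, -20, 0, 0]
    - [26, 0, -45, 0, 0]
    - [26, 0, -75, 0, 0]
    - [26, 0, -105, 0, 0]
    - [26, 0, -130, 0, 0]
    - [60, 0, -150, 0, 0]
    - [100, 0, -160, 0, 0]
    - [145, 0, -160, 0, 0]
    - [190, 0, -160, 0, 0]
    - [230, 0, -160, 0, 0]
    - [260, 0, -160, 0, 0]
    - [275, 0, -160, 0, 0]
    - [280, 0, -160, 0, 0]
    - [280, 0, -160, 0, 0]

```text
time: 10.75
tool_pos: [0.585, 0.2653, 0.2289]
tcp_rot: [2.06, 2.371, -0.0]
wrist_force: [-0.1, -1.1, 0.1]
width: -0.002
```

Run:
```python
from plan import *
c=bot.read_camera("scene");cv2.imwrite("pics/z7.png",cv2.resize(c["pixels"][150:370,150:420,::-1],None,fx=2.7,fy=2.7,interpolation=cv2.INTER_CUBIC))
c2=bot.read_camera("top");cv2.imwrite("pics/z8.png",cv2.resize(c2["pixels"][160:320,215:455,::-1],None,fx=3.3,fy=3.3,interpolation=cv2.INTER_CUBIC))
for d in(c,c2):
  Q=(cloud(d)-O)@M
  for y in(.033,-.033):
    b=(abs(Q[...,1]-y)<.028)&(Q[...,2]>.029)&(Q[...,2]<.038)&(Q[...,0]>-.22)&(Q[...,0]<0.001)
    print(y,b.sum(),np.percentile(Q[b],[1,50,99],axis=0)*1000)
    if b.sum()>50: print(np.linalg.lstsq(np.c_[Q[b][:,:2],np.ones(b.sum())],Q[b][:,2],rcond=None)[0])
```

```text
t 10.75 tcp [0.585  0.2653 0.2289] in chute mm [-361.9   33.2  119.3] F [-0.0611 -1.12    0.132 ] w -0.002091965604838505 xhead 98.05235163915123 q6 0.24705703039269455
0.033 563 [[-47.9749   9.4317  29.0769]
 [-24.2022  32.1049  31.0647]
 [ -1.8635  55.1889  32.9149]]
[-0.0058 -0.0017  0.0309]
-0.033 226 [[-196.4817  -53.685    29.0554]
 [-171.2849  -29.0399   31.6616]
 [-148.2029   -5.2497   33.6648]]
[ 0.0007 -0.0002  0.0316]
0.033 471 [[-49.0005   8.0503  29.2655]
 [-26.2787  30.9027  32.5505]
 [ -3.7541  53.4695  35.3773]]
[0.0096 0.0021 0.0327]
-0.033 280 [[-197.8118  -54.4237   29.3296]
 [-172.8388  -30.9043   33.2752]
 [-149.2967   -6.4302   36.0724]]
[-0.0165  0.0003  0.0303]
```

View pics/z7.png

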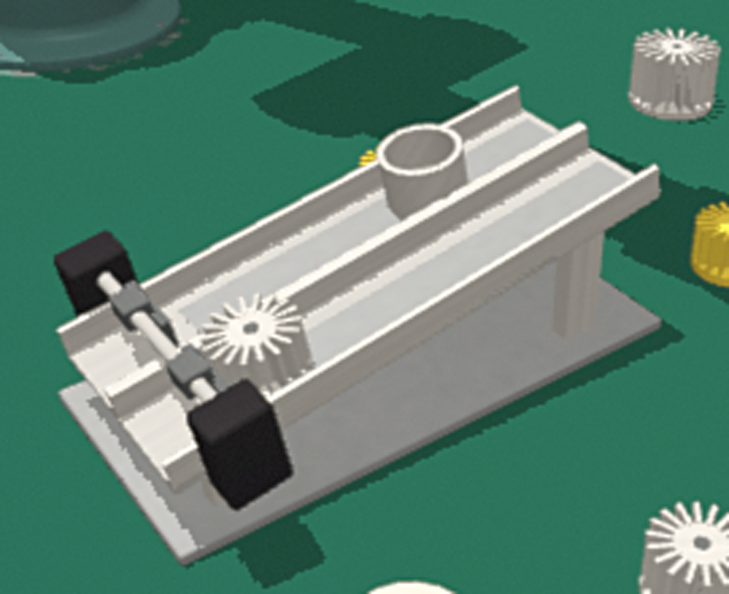

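View pics/z8.png

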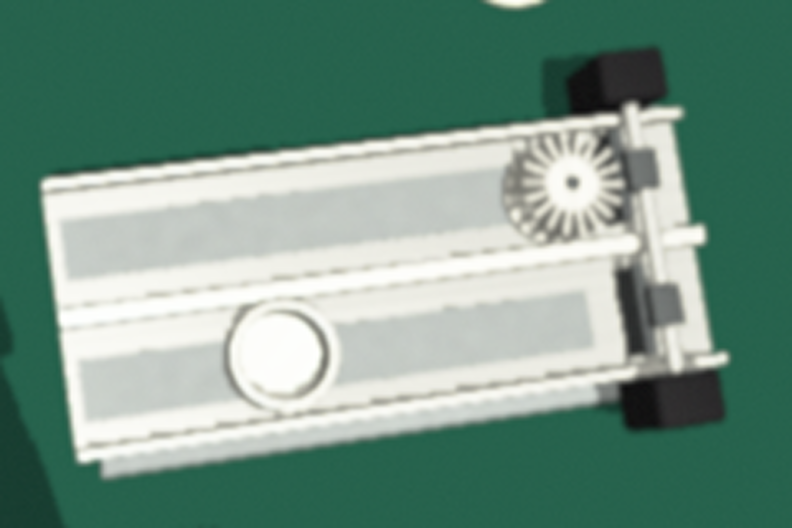

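```bash
python3 -c "
from workcell import bot
print(bot.finish_job())"
```

```text
the job is handed in; nothing more can be done
None
```

I pushed the heat sink down the far lane (+y) with the shut fingers, low on its uphill side, until it met the escapement stop. Then I backed off uphill, lifted clear and handed the job in at about 11 s.

- **Contact:** in the last few millimetres the force rose from about 1 N to 6 N and the tool stalled, which I take as the sink touching the stop.
- **Sink position:** after retreating, the scene camera puts its centre at x ≈ -24 mm and the top camera at about -26 mm. The nominal value is -25 mm, and the two views agree within the 2 mm calibration.
- **Standing flat:** its top face is parallel to the lane floor within about 1°. It reads 31–33 mm above the floor in my chute fit, against the nominal 34 mm; the unmoved cap reads the same.
- **Lamp cap:** still at x ≈ -173 mm in its lane, as at the start.

No check failed. The cameras cannot rule out a gap of under about 1–2 mm at the stop, so contact rests on the force rise and the stall.

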